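# Find the full screw tin and hold it up

## Robot

A 7-joint arm with a two-finger parallel gripper is mounted at the origin on the work surface. World frame = base frame: x ahead of the robot, y to its left, z up, the work surface at z = 0. Lengths are in m, angles in degrees, forces in N, time in s.
With the tool pointing down it reaches from about 0.425 to 0.875 m from the base axis. Payload 4.7 kg.
Tool frame: the origin (TCP) lies between the finger pads; the fingertips stand 8 mm ahead of it and the grasp point (between the pads) lies 11 mm behind it; x points along the fingers, z is the direction in which the jaws open and shut, and the axes are right-handed (so a half turn about x gives the same grasp; the last joint's range is limited). The gripper opens to 87 mm and grips with 3 to 60 N. Pads are 19 mm wide; open, the fingers measure 117 mm over their backs; the gripper's body (75 mm by 190 mm) begins 51 mm behind the grasp point.
Start: joints at [65.208, 18.392, -4.016, 83.108, 1.295, 78.541, -3.26], TCP at [0.281, -0.586, 0.231] pointing down, gripper open.
Joint ranges: [-163.93, 163.93], [-17.29, 119.83], [-79.2, 71.16], [3.27, 140.29], [-89.18, 269.18], [5.43, 117.66], [-154.24, 154.24]. Speed limits (degrees/s): [147.25, 147.25, 180, 180, 180, 180, 180].

## Interface

Orientations are given as [roll, pitch, yaw] about the fixed x, y, z axes, in that order (R = Rz(yaw) Ry(pitch) Rx(roll)).
In Python, from cell import telemetry, vision, sign_off gives the robot as it stands. The module is installed in compiled form; this text tells all that it offers.
- The arm moves only by the tool drive_tool, never from a script. Its arguments are lists of equal length, an entry for each row: "offset": the shift along the tool's x, y, z in m, a list of three; "angular": the turn, a rotation vector about the tool's x, y, z in rad, a list of three. A call has 1 to 10 rows; each row is the pose to reach, as a shift and turn from the pose measured when the call began, along the tool's axes at that moment; what a row does not reach only later rows make up. A row lasts 1/8 s, in which the tool goes at most 62.5 mm and 10.7 degrees, less where a joint would pass 70% of its speed; a pose out of reach is approached as far as the arm can. A call with a gripper value outside its range is refused whole. "fingers" is the closure, from -1 (fully open) to 1 (shut), set as the call begins (left out, the last holds). The fingers move at their own pace and stop on an object; "squeeze" is the grip in N (left out, the last holds). Time passes only in rows, so rows that repeat a pose let the fingers close. It gives the time, the measured TCP pose, the force and the opening at its end, in the units of the state.
- telemetry.get_obs(): the state, without advancing time (a new reading comes with each control period).
- vision.read_camera(name): name is "scene" or "top"; returns a dict with "pixels" (420x560x3 uint8, red, green, blue), "intrinsics" (3x3 intrinsics, pixels), "distortion" ([k1, k2, p1, p2, k3] as OpenCV has them; the pictures are not rectified), "world_from_camera" (4x4, takes a point from camera to world coordinates). Camera axes: x right, y up, looking along -z (the intrinsics and any distortion apply to the point x, -y, -z); pixel columns grow to the right and rows downward; lengths in m; the calibration is good to about 2 mm. A picture is of the moment at which its call begins. There is no depth.
- sign_off(): hands the job in, once; it reports no verdict.
The state is a dict: "time_s": time; "qpos": joint angles; "joint_velocities": joint speeds; "effort": joint torques, N m; "tool_pos": TCP position; "tool_rot": TCP orientation; "force": force on the tool from outside, world axes, zero at the start; "wrist_torque": the same for the moment, N m; "grip_width": finger opening in m.
Only numpy, scipy, OpenCV 4.12 (cv2) and the standard library are available. Lean on these libraries where they do the work, as an engineer would, in place of code of your own. Each camera call takes 0.05 s, during which the arm holds its last target.

## Task

One of the three identical green tins is full of screws and the other two are nearly empty; they look alike, so lift them and judge by the weight in the hand. Stand the two light ones upright, next to each other, in the grey tray for refilling and let go of them; then pick up the heavy one and finish while still holding it up, upright and steady, at least 15 cm clear of the bench. Never tip a tin over, and leave the rack of cans and the piece of pipe as they are.

Things in the scene. Friction and masses are not known exactly. Their poses are not given: they have to be found in the camera images.
- tin_a_center (a point): one of three outwardly identical closed round tins, green with a bare steel lid and foot band: 56 mm in diameter, 80 mm tall, rigid, standing upright loose on the slab. One tin is full of screws and weighs 0.58 to 0.72 kg; the other two are nearly empty and weigh 0.16 to 0.25 kg each, lid and tin included. The letter in the name tells neither where it stands nor what it weighs. The point is the tin's centre, 40 mm above its underside; z is the tin's own axis, upward
- tin_b_center (a point): one of three outwardly identical closed round tins, green with a bare steel lid and foot band: 56 mm in diameter, 80 mm tall, rigid, standing upright loose on the slab. One tin is full of screws and weighs 0.58 to 0.72 kg; the other two are nearly empty and weigh 0.16 to 0.25 kg each, lid and tin included. The letter in the name tells neither where it stands nor what it weighs. The point is the tin's centre, 40 mm above its underside; z is the tin's own axis, upward
- tin_c_center (a point): one of three outwardly identical closed round tins, green with a bare steel lid and foot band: 56 mm in diameter, 80 mm tall, rigid, standing upright loose on the slab. One tin is full of screws and weighs 0.58 to 0.72 kg; the other two are nearly empty and weigh 0.16 to 0.25 kg each, lid and tin included. The letter in the name tells neither where it stands nor what it weighs. The point is the tin's centre, 40 mm above its underside; z is the tin's own axis, upward
- tray: low grey plastic tray, open on top, fixed to the slab; outside 260 mm along its x, 180 mm along its y, 30 mm high; walls and floor 5 mm thick. Origin at the centre of its underside, on the slab, z up. It lies to the left or to the right of the tins; a plywood box of hex fittings (220 x 150 x 40 mm) lies on the other side
- rack: slotted wooden rack, 100 mm along x (depth) by 440 mm along y, 50 mm high, fixed on the slab beyond the tins. Origin at the centre of its underside. Five loose empty cans stand in its slots, 86 mm apart along its y, the middle one at the rack's centre
- can_1: bystander: empty open metal can, 66 mm in diameter, 105 mm tall, standing loose in the rack; origin at the centre of its underside, 16 mm above the slab; its rim is 121 mm above the slab
- can_2: bystander: empty open metal can, 66 mm in diameter, 105 mm tall, standing loose in the rack; origin at the centre of its underside, 16 mm above the slab; its rim is 121 mm above the slab
- can_3: bystander: empty open metal can, 66 mm in diameter, 105 mm tall, standing loose in the rack; origin at the centre of its underside, 16 mm above the slab; its rim is 121 mm above the slab
- can_4: bystander: empty open metal can, 66 mm in diameter, 105 mm tall, standing loose in the rack; origin at the centre of its underside, 16 mm above the slab; its rim is 121 mm above the slab
- can_5: bystander: empty open metal can, 66 mm in diameter, 105 mm tall, standing loose in the rack; origin at the centre of its underside, 16 mm above the slab; its rim is 121 mm above the slab
- pipe: bystander: short steel pipe, 48 mm outside diameter, 110 mm tall, standing loose on end; origin at the centre of its foot
Not all that is in view belongs to the job. What is shaped like the part that bears tin_b_center but pink or turquoise is not meant. Leave any orange look-alike of the part that bears tin_a_center alone.

How it is judged (in metres and radians):
On the way, in this order (a step that is already met when the one before it is completed fails the run):
1. one of the nearly empty tins stands upright in the tray, let go (((x of tin_a_center in the frame of tray between -0.115 and 0.115 m and y of tin_a_center in the frame of tray between -0.075 and 0.075 m and z of tin_a_center in the frame of tray between 0.035 and 0.056 m and angle between tin_a_center's own z axis and vertical below 0.15 rad and linear speed of tin_a below 0.03 m/s and contact force between the fingers and tin_a below 0.1 N) or (x of tin_b_center in the frame of tray between -0.115 and 0.115 m and y of tin_b_center in the frame of tray between -0.075 and 0.075 m and z of tin_b_center in the frame of tray between 0.035 and 0.056 m and angle between tin_b_center's own z axis and vertical below 0.15 rad and linear speed of tin_b below 0.03 m/s and contact force between the fingers and tin_b below 0.1 N) or (x of tin_c_center in the frame of tray between -0.115 and 0.115 m and y of tin_c_center in the frame of tray between -0.075 and 0.075 m and z of tin_c_center in the frame of tray between 0.035 and 0.056 m and angle between tin_c_center's own z axis and vertical below 0.15 rad and linear speed of tin_c below 0.03 m/s and contact force between the fingers and tin_c below 0.1 N)) and contact force between tray and anything else below 3.5 N), for 0.2 s.
2. both nearly empty tins stand upright in the tray, let go ((((x of tin_a_center in the frame of tray between -0.115 and 0.115 m and y of tin_a_center in the frame of tray between -0.075 and 0.075 m and z of tin_a_center in the frame of tray between 0.035 and 0.056 m and angle between tin_a_center's own z axis and vertical below 0.15 rad and linear speed of tin_a below 0.03 m/s and contact force between the fingers and tin_a below 0.1 N) and (x of tin_b_center in the frame of tray between -0.115 and 0.115 m and y of tin_b_center in the frame of tray between -0.075 and 0.075 m and z of tin_b_center in the frame of tray between 0.035 and 0.056 m and angle between tin_b_center's own z axis and vertical below 0.15 rad and linear speed of tin_b below 0.03 m/s and contact force between the fingers and tin_b below 0.1 N)) or ((x of tin_b_center in the frame of tray between -0.115 and 0.115 m and y of tin_b_center in the frame of tray between -0.075 and 0.075 m and z of tin_b_center in the frame of tray between 0.035 and 0.056 m and angle between tin_b_center's own z axis and vertical below 0.15 rad and linear speed of tin_b below 0.03 m/s and contact force between the fingers and tin_b below 0.1 N) and (x of tin_c_center in the frame of tray between -0.115 and 0.115 m and y of tin_c_center in the frame of tray between -0.075 and 0.075 m and z of tin_c_center in the frame of tray between 0.035 and 0.056 m and angle between tin_c_center's own z axis and vertical below 0.15 rad and linear speed of tin_c below 0.03 m/s and contact force between the fingers and tin_c below 0.1 N)) or ((x of tin_a_center in the frame of tray between -0.115 and 0.115 m and y of tin_a_center in the frame of tray between -0.075 and 0.075 m and z of tin_a_center in the frame of tray between 0.035 and 0.056 m and angle between tin_a_center's own z axis and vertical below 0.15 rad and linear speed of tin_a below 0.03 m/s and contact force between the fingers and tin_a below 0.1 N) and (x of tin_c_center in the frame of tray between -0.115 and 0.115 m and y of tin_c_center in the frame of tray between -0.075 and 0.075 m and z of tin_c_center in the frame of tray between 0.035 and 0.056 m and angle between tin_c_center's own z axis and vertical below 0.15 rad and linear speed of tin_c below 0.03 m/s and contact force between the fingers and tin_c below 0.1 N))) and contact force between tray and anything else below 6 N), for 0.2 s.
At the end, for the whole second after the job is handed in: Two tins stand upright (within 0.15 rad) on the tray's floor, at rest and let go, the tray carrying under 6 N (so both are the light ones); the third, full tin is held by the fingers alone, steady, upright within 0.35 rad, its underside at least 140 mm above the slab ((((x of tin_a_center in the frame of tray between -0.115 and 0.115 m and y of tin_a_center in the frame of tray between -0.075 and 0.075 m and z of tin_a_center in the frame of tray between 0.035 and 0.056 m and angle between tin_a_center's own z axis and vertical below 0.15 rad and linear speed of tin_a below 0.03 m/s and contact force between the fingers and tin_a below 0.1 N) and (x of tin_b_center in the frame of tray between -0.115 and 0.115 m and y of tin_b_center in the frame of tray between -0.075 and 0.075 m and z of tin_b_center in the frame of tray between 0.035 and 0.056 m and angle between tin_b_center's own z axis and vertical below 0.15 rad and linear speed of tin_b below 0.03 m/s and contact force between the fingers and tin_b below 0.1 N) and height (world z) of tin_c_center above 0.18 m and angle between tin_c_center's own z axis and vertical below 0.35 rad and linear speed of tin_c below 0.05 m/s and contact force between the fingers and tin_c above 3 N) or ((x of tin_b_center in the frame of tray between -0.115 and 0.115 m and y of tin_b_center in the frame of tray between -0.075 and 0.075 m and z of tin_b_center in the frame of tray between 0.035 and 0.056 m and angle between tin_b_center's own z axis and vertical below 0.15 rad and linear speed of tin_b below 0.03 m/s and contact force between the fingers and tin_b below 0.1 N) and (x of tin_c_center in the frame of tray between -0.115 and 0.115 m and y of tin_c_center in the frame of tray between -0.075 and 0.075 m and z of tin_c_center in the frame of tray between 0.035 and 0.056 m and angle between tin_c_center's own z axis and vertical below 0.15 rad and linear speed of tin_c below 0.03 m/s and contact force between the fingers and tin_c below 0.1 N) and height (world z) of tin_a_center above 0.18 m and angle between tin_a_center's own z axis and vertical below 0.35 rad and linear speed of tin_a below 0.05 m/s and contact force between the fingers and tin_a above 3 N) or ((x of tin_a_center in the frame of tray between -0.115 and 0.115 m and y of tin_a_center in the frame of tray between -0.075 and 0.075 m and z of tin_a_center in the frame of tray between 0.035 and 0.056 m and angle between tin_a_center's own z axis and vertical below 0.15 rad and linear speed of tin_a below 0.03 m/s and contact force between the fingers and tin_a below 0.1 N) and (x of tin_c_center in the frame of tray between -0.115 and 0.115 m and y of tin_c_center in the frame of tray between -0.075 and 0.075 m and z of tin_c_center in the frame of tray between 0.035 and 0.056 m and angle between tin_c_center's own z axis and vertical below 0.15 rad and linear speed of tin_c below 0.03 m/s and contact force between the fingers and tin_c below 0.1 N) and height (world z) of tin_b_center above 0.18 m and angle between tin_b_center's own z axis and vertical below 0.35 rad and linear speed of tin_b below 0.05 m/s and contact force between the fingers and tin_b above 3 N)) and contact force between tray and anything else below 6 N); the arm keeps its last pose, push and grip.
It fails at once if a tin is tipped over (more than 0.7 rad) (angle between any of tin_a_center, tin_b_center, tin_c_center's own z axis and vertical above 0.7 rad).
It fails at once if a can in the rack is tipped over or shifted by more than 40 mm (angle between any of can_1, can_2, can_3, can_4, can_5's own z axis and vertical above 0.5 rad or distance of any of can_1, can_2, can_3, can_4, can_5 from where it was at the start of the episode above 0.04 m).
It fails at once if the pipe is tipped over or shifted by more than 40 mm (angle between pipe's own z axis and vertical above 0.5 rad or distance of pipe from where it was at the start of the episode above 0.04 m).
It also fails if it takes over 72 s, if anything falls off the work surface, if the arm or the gripper's body presses on something with over 40 N, if the wrist force passes 120 N, or if a joint passes its speed limit or range.

## Working session

There is one attempt and no reset: what is moved stays moved. The work goes in short steps, Python scripts to look and compute and a tool call to move; the robot and the scene stay as the last step left them, time stands still between calls to the robot, and variables do not carry over. Pictures are saved under pics/ and viewed, and the job is handed in when it is done.

Besides the shell and the picture viewer there is one more tool, called after "Request:" as name(argument=value, ...) on one line, values as JSON. drive_tool: Moves the arm, as the interface text tells. Its arguments: {"type":"object","properties":{"offset":{"type":"array"},"angular":{"type":"array"},"fingers":{"type":"number"},"squeeze":{"type":"number"}},"required":["offset","angular"]}

```bash
mkdir -p pics
cat > h.py <<'E'
import numpy as np,cv2
from cell import telemetry, vision, sign_off
def shot(n,tag):
    c=vision.read_camera(n); cv2.imwrite(f'pics/{tag}.png',c['pixels'][:,:,::-1]); np.savez(f'{tag}.npz',**{k:np.array(v) for k,v in c.items()}); return c
def ray(c,uv):
    p=cv2.undistortPoints(np.array(uv,float).reshape(-1,1,2),np.array(c['intrinsics']),np.array(c['distortion'])).reshape(-1,2)
    T=np.array(c['world_from_camera']); d=np.c_[p[:,0],-p[:,1],-np.ones(len(p))]@T[:3,:3].T
    return T[:3,3],d
def plane(c,uv,z):
    o,d=ray(c,uv); return o+d*((z-o[2])/d[:,2])[:,None]
def proj(c,P):
    T=np.linalg.inv(np.array(c['world_from_camera'])); q=np.atleast_2d(P)@T[:3,:3].T+T[:3,3]; q=q*[1,-1,-1]
    return cv2.projectPoints(q,np.zeros(3),np.zeros(3),np.array(c['intrinsics']),np.array(c['distortion']))[0].reshape(-1,2)
E
python3 - <<'E'
from h import *
print(telemetry.get_obs())
for n in('scene','top'):
    c=shot(n,n+'0'); print(n,np.round(c['world_from_camera'],3).tolist(),c['intrinsics'])
E
```

```text
{'time_s': 0.0, 'qpos': array([65.20846715, 18.4370373 , -4.01491551, 83.1766034 ,  1.29546969,
       78.53904682, -3.25878638]), 'joint_velocities': array([ 0.02617037,  0.02484764,  0.06869675, -0.13174949, -0.15396865,
        0.05913624,  0.00279531]), 'effort': array([-8.96834881e-04, -4.91289639e+01, -4.04193560e-01, -3.12528169e+01,
       -6.37866464e-02,  4.37572156e-02,  1.57159648e-04]), 'tool_pos': array([ 0.28056198, -0.58573188,  0.22946942]), 'tool_rot': array([-176.57242746,   89.89238655,  119.02961542]), 'force': array([-0.682859  , -0.50255789,  0.39134467]), 'wrist_torque': array([-0.04943228,  0.00717138, -0.00828599]), 'grip_width': 0.08725471990967928}
scene [[0.869, -0.293, 0.399, 0.957], [0.495, 0.491, -0.717, -0.721], [0.014, 0.82, 0.572, 0.601], [0.0, 0.0, 0.0, 1.0]] [[410.39867979   0.         273.50365811]
 [  0.         410.39867979 214.047589  ]
 [  0.           0.           1.        ]]
top [[0.014, 0.998, -0.063, 0.523], [-1.0, 0.014, 0.008, -0.023], [0.009, 0.063, 0.998, 1.286], [0.0, 0.0, 0.0, 1.0]] [[500.98924224   0.         279.9247187 ]
 [  0.         500.98924224 215.56087207]
 [  0.           0.           1.        ]]
```

View pics/scene0.png

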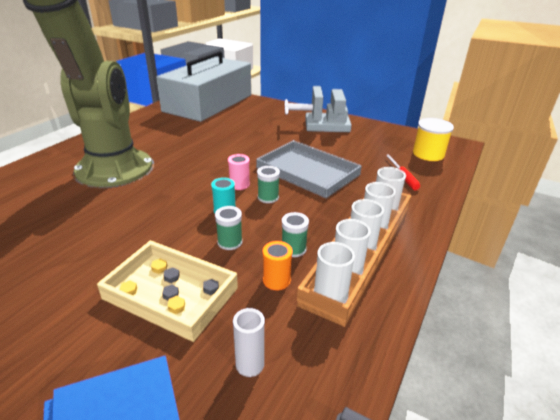

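View pics/top0.png

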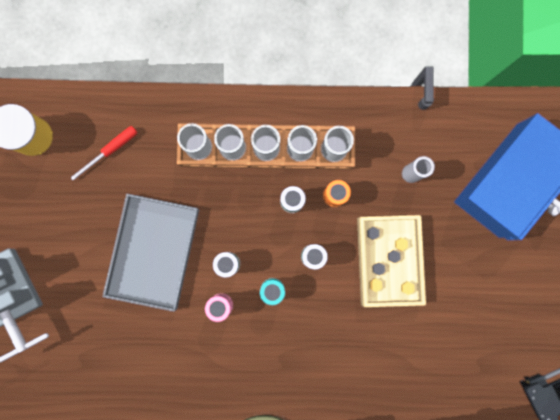

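The candidate objects, with their pixels (scene / top):
- Green tins: (268,184)/(226,264), (229,228)/(314,257) and (294,234)/(292,199).
- Look-alikes: pink (239,171)/(218,308), turquoise (223,196)/(272,292) and orange (277,265)/(337,193).

I choose the three green tins with bare lids. The tray is on the left and the pipe is at top (418,169).

Run:
```python
from h import *
c=dict(np.load('top0.npz')); s=dict(np.load('scene0.npz'))
im=c['pixels']; crop=im[120:340,90:450]; big=cv2.resize(crop[:,:,::-1],None,fx=2.2,fy=2.2,interpolation=cv2.INTER_CUBIC); cv2.imwrite('pics/crop.png',big)
hsv=cv2.cvtColor(s['pixels'],cv2.COLOR_RGB2HSV)
hi=cv2.cvtColor(im,cv2.COLOR_RGB2HSV)
# lids in top: bright low-sat
m=((hi[...,1]<60)&(hi[...,2]>150)).astype(np.uint8)
for (u,v) in [(226,264),(314,257),(292,199)]:
    mm=np.zeros_like(m); mm[v-18:v+19,u-18:u+19]=m[v-18:v+19,u-18:u+19]
    ct=max(cv2.findContours(mm,cv2.RETR_EXTERNAL,cv2.CHAIN_APPROX_NONE)[0],key=cv2.contourArea)
    e=cv2.fitEllipse(ct); P=plane(c,ct.reshape(-1,2),.08)
    (x,y),r=cv2.minEnclosingCircle(P[:,:2].astype(np.float32))
    ctr=plane(c,[e[0]],.08)[0]
    print(u,v,'ell',np.round(e[0],1),np.round(e[1],1),'xy',ctr.round(4),'encl',round(x,4),round(y,4),round(r,4),'scene lid px',proj(s,[ctr])[0].round(1),proj(s,[ctr*[1,1,.5]])[0].round(1))
# scene greens
g=((hsv[...,0]>60)&(hsv[...,0]<90)&(hsv[...,1]>100)&(hsv[...,2]>30)).astype(np.uint8)
n,_,st,ce=cv2.connectedComponentsWithStats(g)
for i in range(1,n):
    if st[i,4]>80: print('green',st[i],ce[i].round(1), hsv[int(ce[i][1]),int(ce[i][0])])
# tray corners rim z=.03
mt=((hi[...,1]<80)&(hi[...,2]>50)&(hi[...,2]<190)).astype(np.uint8)
mm=np.zeros_like(mt); mm[185:320,95:205]=mt[185:320,95:205]; mm=cv2.morphologyEx(mm,cv2.MORPH_OPEN,np.ones((3,3)))
ct=max(cv2.findContours(mm,cv2.RETR_EXTERNAL,cv2.CHAIN_APPROX_NONE)[0],key=cv2.contourArea)
bx=cv2.boxPoints(cv2.minAreaRect(ct)); P=plane(c,bx,.03)
pp=plane(c,ct.reshape(-1,2),.03)[:,:2]*1000; 
print('tray',bx.round(),P.round(3).tolist(),cv2.minAreaRect(pp.astype(np.float32)))
for p,z in [((426,163),.11),((411,176),0)]: print('pipe',plane(c,[p],z)[0].round(3))
for p in [(192,139),(229,139),(265,141),(301,141),(338,141)]: print('can rim',plane(c,[p],.121)[0].round(3))
print('orange, turq, pink',plane(c,[(337,192),(272,292),(218,308)],.08).round(3).tolist())
```

```text
226 264 ell [224.8 264.4] [25.2 25.6] xy [0.4799 0.0972 0.08  ] encl 0.4795 0.0972 0.0317 scene lid px [267.1 170.3] [267.  183.5]
314 257 ell [314.  256.4] [25.2 25.7] xy [ 0.5018 -0.1162  0.08  ] encl 0.5016 -0.1159 0.0322 scene lid px [227.  212.6] [227.9 227. ]
292 199 ell [292.2 198.1] [24.7 25.1] xy [ 0.6417 -0.0622  0.08  ] encl 0.6419 -0.0617 0.0317 scene lid px [294.  219.2] [293.2 233.7]
green [259 181  19  19 309] [267.8 190. ] [ 75 117 137]
green [218 224  23  23 400] [229.  235.4] [ 74 121 133]
green [283 231  23  23 319] [295.4 240.9] [ 75 122 138]
tray [[101. 297.]
 [125. 191.]
 [200. 208.]
 [176. 314.]] [[0.396, 0.402, 0.03], [0.658, 0.354, 0.03], [0.619, 0.168, 0.03], [0.356, 0.219, 0.03]] ((507.257080078125, 285.3226623535156), (188.4530487060547, 264.98968505859375), 79.14326477050781)
pipe [ 0.726 -0.376  0.11 ]
pipe [ 0.711 -0.37   0.   ]
can rim [0.773 0.175 0.121]
can rim [0.774 0.089 0.121]
can rim [0.771 0.005 0.121]
can rim [ 0.772 -0.08   0.121]
can rim [ 0.774 -0.167  0.121]
orange, turq, pink [[0.658, -0.17, 0.08], [0.416, -0.017, 0.08], [0.377, 0.111, 0.08]]
```

View pics/crop.png

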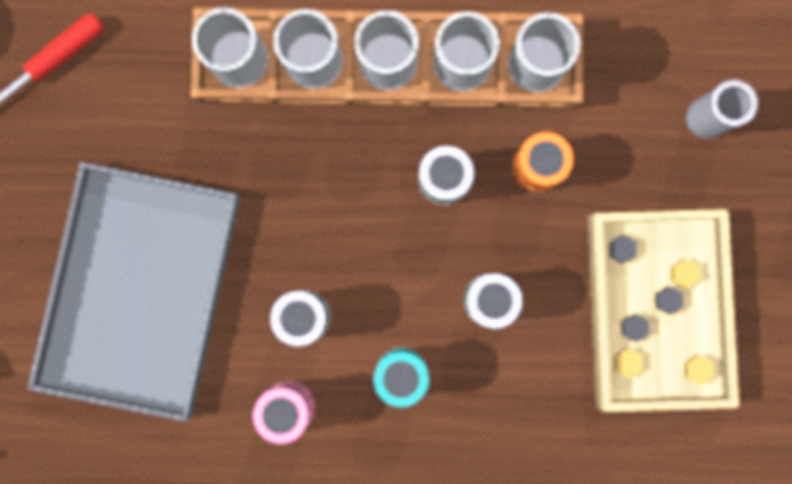

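```bash
cat >> h.py <<'E'
from scipy.spatial.transform import Rotation as Ro
JD=np.array([0.18,0.983,0]); JD/=np.linalg.norm(JD)
def go(*targets,jd=JD):
    o=telemetry.get_obs(); R=Ro.from_euler('xyz',o['tool_rot'],degrees=True).as_matrix(); p=o['tool_pos']
    X=np.array([0,0,-1.]); z=jd if jd@R[:,2]>0 else -jd
    D=np.c_[X,np.cross(z,X),z]; rv=Ro.from_matrix(R.T@D).as_rotvec()
    print('t',round(o['time_s'],2),'p',p.round(4),'F',o['force'].round(2),'w',round(o['grip_width'],4),'rotvec',rv.round(3),'deg',round(np.degrees(np.linalg.norm(rv)),1))
    for t in targets: print(t,'->',(R.T@(np.array(t)-p)).round(4), 'mm',round(1000*np.linalg.norm(np.array(t)-p)))
E
python3 - <<'E'
from h import *
go((.502,-.116,.2),(.502,-.116,.12))
E
```

```text
t 0.1 p [ 0.2806 -0.5858  0.2296] F [-0.51 -0.22  0.  ] w 0.087 rotvec [ 0.628 -0.002  0.001] deg 36.0
(0.502, -0.116, 0.2) -> [ 0.0301  0.4026 -0.3279] mm 520
(0.502, -0.116, 0.12) -> [ 0.1101  0.4027 -0.3278] mm 531
```

Request:
drive_tool(offset=[[0.03,0.403,-0.328],[0.03,0.403,-0.328],[0.03,0.403,-0.328],[0.03,0.403,-0.328],[0.03,0.403,-0.328],[0.03,0.403,-0.328],[0.03,0.403,-0.328],[0.03,0.403,-0.328],[0.03,0.403,-0.328],[0.03,0.403,-0.328]], angular=[[0.628,0,0],[0.628,0,0],[0.628,0,0],[0.628,0,0],[0.628,0,0],[0.628,0,0],[0.628,0,0],[0.628,0,0],[0.628,0,0],[0.628,0,0]], fingers=-1, squeeze=30)

```text
time_s: 1.35
tool_pos: [0.5026, -0.1134, 0.1997]
tool_rot: [-134.4, 89.8, 125.5]
force: [-0.2, -0.1, 0.3]
grip_width: 0.0871
```

Run:
```python
from h import *
go((.502,-.116,.12),(.502,-.116,.037))
```

```text
t 1.35 p [ 0.5026 -0.1134  0.1997] F [-0.21 -0.14  0.34] w 0.0871 rotvec [ 0.005 -0.002  0.002] deg 0.3
(0.502, -0.116, 0.12) -> [0.0797 0.0001 0.0028] mm 80
(0.502, -0.116, 0.037) -> [0.1627 0.0002 0.0029] mm 163
```

Request:
drive_tool(offset=[[0.03,0,0.003],[0.06,0,0.003],[0.09,0,0.003],[0.12,0,0.003],[0.145,0,0.003],[0.163,0,0.003],[0.163,0,0.003],[0.163,0,0.003]], angular=[[0,0,0],[0,0,0],[0,0,0],[0,0,0],[0,0,0],[0,0,0],[0,0,0],[0,0,0]])

```text
time_s: 2.35
tool_pos: [0.5024, -0.1167, 0.0375]
tool_rot: [-162.1, 89.9, 97.7]
force: [0.2, 0.4, -0.4]
grip_width: 0.0872
```

Request:
drive_tool(offset=[[0,0,0],[0,0,0],[0,0,0],[0,0,0],[0,0,0],[0,0,0]], angular=[[0,0,0],[0,0,0],[0,0,0],[0,0,0],[0,0,0],[0,0,0]], fingers=1, squeeze=30)

```text
time_s: 3.1
tool_pos: [0.5025, -0.1166, 0.0377]
tool_rot: [-167.5, 89.9, 92.4]
force: [0.2, 0.2, 1.4]
grip_width: 0.0555
```

Request:
drive_tool(offset=[[-0.01,0,0],[-0.025,0,0],[-0.045,0,0],[-0.065,0,0],[-0.08,0,0],[-0.08,0,0],[-0.08,0,0],[-0.08,0,0]], angular=[[0,0,0],[0,0,0],[0,0,0],[0,0,0],[0,0,0],[0,0,0],[0,0,0],[0,0,0]])

```text
time_s: 4.1
tool_pos: [0.5018, -0.1166, 0.1167]
tool_rot: [-131.2, 89.8, 128.7]
force: [-0.4, -0.3, -1.5]
grip_width: 0.0552
```

Run:
```python
from h import *
shot('scene','s1')
go((.556,.276,.2),(.458,.294,.2),(.502,-.116,.037))
```

```text
t 4.15 p [ 0.5019 -0.1165  0.1169] F [ 0.06  0.08 -1.69] w 0.0559 rotvec [ 0.004 -0.002  0.002] deg 0.3
(0.556, 0.276, 0.2) -> [-0.0824 -0.016  -0.3961] mm 405
(0.458, 0.294, 0.2) -> [-0.0822 -0.1156 -0.3966] mm 421
(0.502, -0.116, 0.037) -> [ 0.0799  0.0001 -0.0004] mm 80
```

View pics/s1.png

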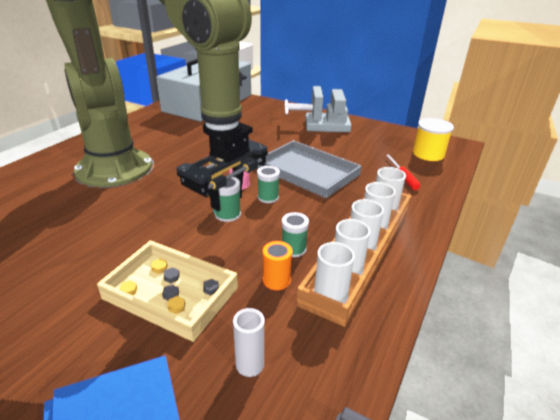

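The picture shows the tin gripped and off the bench at about (228,200). The wrist reads about 1.6 N, so this one is light. I'll carry it to the tray.

Request:
drive_tool(offset=[[-0.03,0,0],[-0.06,0,-0.02],[-0.08,-0.002,-0.06],[-0.082,-0.004,-0.11],[-0.082,-0.006,-0.16],[-0.082,-0.008,-0.21],[-0.082,-0.01,-0.26],[-0.082,-0.012,-0.31],[-0.082,-0.014,-0.35],[-0.082,-0.016,-0.38]], angular=[[0,0,0],[0,0,0],[0,0,0],[0,0,0],[0,0,0],[0,0,0],[0,0,0],[0,0,0],[0,0,0],[0,0,0]])

```text
time_s: 5.4
tool_pos: [0.5527, 0.2623, 0.1988]
tool_rot: [-122.2, 89.8, 137.8]
force: [-0.7, 0.2, -2.4]
grip_width: 0.0552
```

Run:
```python
from h import *
go((.556,.276,.2),(.556,.276,.045))
c=shot('top','t1')
```

```text
t 5.4 p [0.5527 0.2623 0.1988] F [-0.7   0.2  -2.39] w 0.0552 rotvec [ 0.006 -0.002  0.004] deg 0.4
(0.556, 0.276, 0.2) -> [-0.0012  0.0009 -0.0141] mm 14
(0.556, 0.276, 0.045) -> [ 0.1538  0.0014 -0.0137] mm 154
```

View pics/t1.png

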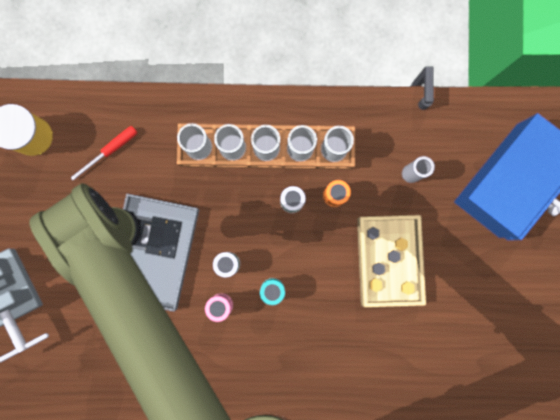

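Request:
drive_tool(offset=[[0,0.001,-0.014],[0.03,0.001,-0.014],[0.065,0.001,-0.014],[0.1,0.001,-0.014],[0.125,0.001,-0.014],[0.143,0.001,-0.014],[0.15,0.001,-0.014],[0.154,0.001,-0.014],[0.154,0.001,-0.014],[0.154,0.001,-0.014]], angular=[[0,0,0],[0,0,0],[0,0,0],[0,0,0],[0,0,0],[0,0,0],[0,0,0],[0,0,0],[0,0,0],[0,0,0]])

```text
time_s: 6.7
tool_pos: [0.5553, 0.2822, 0.0459]
tool_rot: [-158.9, 89.5, 101.3]
force: [0.5, 0.0, -2.0]
grip_width: 0.0554
```

Request:
drive_tool(offset=[[0.002,0,0.005],[0.003,0,0.005],[0.003,0,0.005],[0.003,0,0.005]], angular=[[0,0,0],[0,0,0],[0,0,0],[0,0,0]])

```text
time_s: 7.2
tool_pos: [0.5544, 0.2773, 0.0429]
tool_rot: [-159.7, 89.5, 100.5]
force: [-0.5, -0.1, -0.9]
grip_width: 0.0557
```

Run:
```python
from h import *
go((.556,.276,.043))
```

```text
t 7.2 p [0.5544 0.2773 0.0429] F [-0.49 -0.07 -0.94] w 0.0557 rotvec [ 0.01  -0.007  0.003] deg 0.7
(0.556, 0.276, 0.043) -> [-0.0001  0.0018  0.001 ] mm 2
```

Contact is starting, so I'll release and retreat.

Request:
drive_tool(offset=[[0,0,0],[0,0,0],[0,0,0],[0,0,0],[0,0,0]], angular=[[0,0,0],[0,0,0],[0,0,0],[0,0,0],[0,0,0]], fingers=-1)

```text
time_s: 7.82
tool_pos: [0.5545, 0.2773, 0.0429]
tool_rot: [-160.3, 89.5, 99.9]
force: [-0.1, 0.2, 0.3]
grip_width: 0.086
```

Request:
drive_tool(offset=[[-0.02,0,0],[-0.05,0,0],[-0.09,0,0],[-0.13,0,0],[-0.157,0,0],[-0.157,0,0]], angular=[[0,0,0],[0,0,0],[0,0,0],[0,0,0],[0,0,0],[0,0,0]])

```text
time_s: 8.57
tool_pos: [0.5561, 0.2773, 0.2041]
tool_rot: [164.9, 89.4, 65.1]
force: [-0.1, -0.8, 0.1]
grip_width: 0.0869
```

Run:
```python
from h import *
go((.480,.097,.2),(.480,.097,.037))
shot('scene','s2')
```

```text
t 8.57 p [0.5561 0.2773 0.2041] F [-0.1  -0.79  0.15] w 0.0869 rotvec [ 0.01  -0.011 -0.003] deg 0.9
(0.48, 0.097, 0.2) -> [ 0.0019 -0.0444  0.1907] mm 196
(0.48, 0.097, 0.037) -> [ 0.1649 -0.0449  0.1924] mm 257
```

View pics/s2.png

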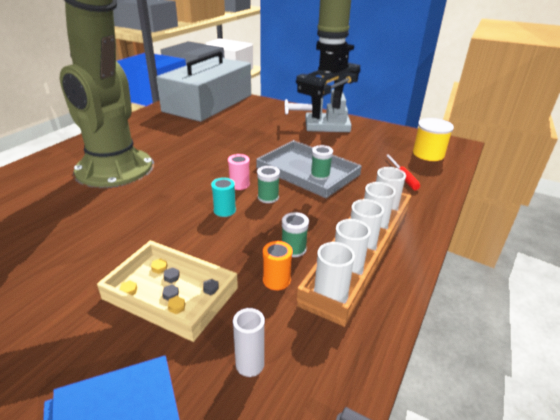

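The first tin stands upright in the tray at about (321,163). The next tin is at (268,184).

Request:
drive_tool(offset=[[0.002,-0.01,0.045],[0.002,-0.022,0.095],[0.002,-0.034,0.145],[0.002,-0.044,0.191],[0.002,-0.044,0.191],[0.002,-0.044,0.191]], angular=[[0.01,-0.011,0],[0.01,-0.011,0],[0.01,-0.011,0],[0.01,-0.011,0],[0.01,-0.011,0],[0.01,-0.011,0]])

```text
time_s: 9.38
tool_pos: [0.4792, 0.0964, 0.1978]
tool_rot: [-16.2, 89.9, -116.5]
force: [0.4, -0.3, 0.7]
grip_width: 0.0868
```

Run:
```python
from h import *
go((.480,.097,.037))
```

```text
t 9.38 p [0.4792 0.0964 0.1978] F [ 0.36 -0.3   0.75] w 0.0868 rotvec [0.001 0.002 0.   ] deg 0.1
(0.48, 0.097, 0.037) -> [ 0.1608  0.0008 -0.001 ] mm 161
```

Request:
drive_tool(offset=[[0.03,0.001,-0.001],[0.06,0.001,-0.001],[0.09,0.001,-0.001],[0.12,0.001,-0.001],[0.145,0.001,-0.001],[0.161,0.001,-0.001],[0.161,0.001,-0.001],[0.161,0.001,-0.001]], angular=[[0,0,0],[0,0,0],[0,0,0],[0,0,0],[0,0,0],[0,0,0],[0,0,0],[0,0,0]])

```text
time_s: 10.38
tool_pos: [0.481, 0.0977, 0.0376]
tool_rot: [34.5, 89.9, -65.8]
force: [0.5, 0.6, -0.4]
grip_width: 0.0868
```

Request:
drive_tool(offset=[[0,0,0],[0,0,0],[0,0,0],[0,0,0],[0,0,0],[0,0,0]], angular=[[0,0,0],[0,0,0],[0,0,0],[0,0,0],[0,0,0],[0,0,0]], fingers=1, squeeze=30)

```text
time_s: 11.12
tool_pos: [0.4811, 0.0976, 0.0377]
tool_rot: [37.5, 89.9, -62.8]
force: [-0.9, -1.3, 2.6]
grip_width: 0.0554
```

Request:
drive_tool(offset=[[-0.01,0,0],[-0.025,0,0],[-0.045,0,0],[-0.065,0,0],[-0.08,0,0],[-0.08,0,0],[-0.08,0,0],[-0.08,0,0]], angular=[[0,0,0],[0,0,0],[0,0,0],[0,0,0],[0,0,0],[0,0,0],[0,0,0],[0,0,0]])

```text
time_s: 12.12
tool_pos: [0.4803, 0.0975, 0.1168]
tool_rot: [-36.0, 89.9, -136.3]
force: [0.2, 0.0, -6.4]
grip_width: 0.0558
```

Run:
```python
from h import *
shot('scene','s3')
go((.458,.294,.2),(.480,.097,.037))
```

```text
t 12.18 p [0.4804 0.0976 0.1169] F [-0.2 -0.3 -6.9] w 0.0555 rotvec [0.001 0.001 0.001] deg 0.1
(0.458, 0.294, 0.2) -> [-0.0833 -0.0573 -0.1892] mm 214
(0.48, 0.097, 0.037) -> [ 0.0799 -0.0002  0.0005] mm 80
```

View pics/s3.png

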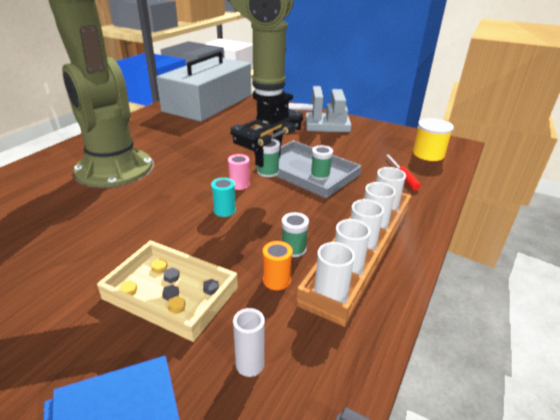

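At about 6.6 N this is the heavy tin, seen lifted at about (268,158). I'll set it back where it stood.

Request:
drive_tool(offset=[[0.02,0,0],[0.045,0,0],[0.063,0,0],[0.073,0,0],[0.079,0,0],[0.08,0,0],[0.08,0,0],[0.08,0,0]], angular=[[0,0,0],[0,0,0],[0,0,0],[0,0,0],[0,0,0],[0,0,0],[0,0,0],[0,0,0]])

```text
time_s: 13.18
tool_pos: [0.4806, 0.0976, 0.0377]
tool_rot: [-5.7, 89.9, -106.0]
force: [-5.0, -0.3, 4.2]
grip_width: 0.0551
```

Request:
drive_tool(offset=[[0,0,0],[0,0,0],[0,0,0],[0,0,0],[0,0,0]], angular=[[0,0,0],[0,0,0],[0,0,0],[0,0,0],[0,0,0]], fingers=-1)

```text
time_s: 13.8
tool_pos: [0.4807, 0.0977, 0.0377]
tool_rot: [-1.7, 89.9, -102.0]
force: [0.3, 0.2, 0.4]
grip_width: 0.0862
```

Request:
drive_tool(offset=[[-0.02,0,0],[-0.05,0,0],[-0.09,0,0],[-0.13,0,0],[-0.162,0,0],[-0.162,0,0]], angular=[[0,0,0],[0,0,0],[0,0,0],[0,0,0],[0,0,0],[0,0,0]])

```text
time_s: 14.55
tool_pos: [0.4825, 0.0983, 0.2024]
tool_rot: [88.0, 89.7, -12.3]
force: [0.5, -0.1, -0.3]
grip_width: 0.087
```

Run:
```python
from h import *
go((.642,-.062,.2),(.642,-.062,.037))
shot('scene','s4')
```

```text
t 14.55 p [0.4825 0.0983 0.2024] F [ 0.53 -0.1  -0.34] w 0.087 rotvec [ 0.001  0.    -0.005] deg 0.3
(0.642, -0.062, 0.2) -> [0.0034 0.1856 0.1291] mm 226
(0.642, -0.062, 0.037) -> [0.1664 0.1847 0.1291] mm 280
```

View pics/s4.png

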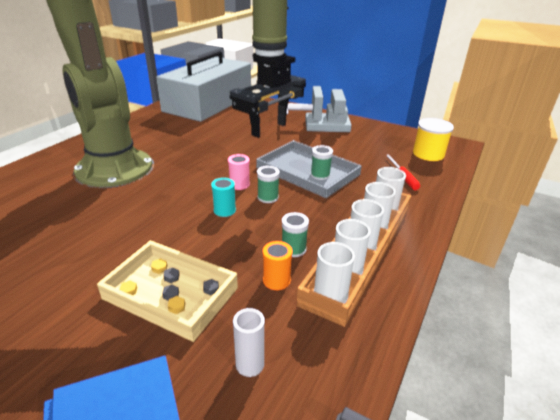

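The heavy tin is back upright at (268,184). Next is the third tin, at (294,234).

Request:
drive_tool(offset=[[0.003,0.035,0.025],[0.003,0.07,0.05],[0.003,0.11,0.077],[0.003,0.15,0.105],[0.003,0.185,0.129],[0.003,0.185,0.129],[0.003,0.185,0.129]], angular=[[0,0,0],[0,0,0],[0,0,0],[0,0,0],[0,0,0],[0,0,0],[0,0,0]])

```text
time_s: 15.48
tool_pos: [0.6392, -0.0611, 0.1963]
tool_rot: [-79.0, 89.9, -179.2]
force: [-0.6, 0.6, 0.3]
grip_width: 0.0869
```

Run:
```python
from h import *
go((.642,-.062,.037))
```

```text
t 15.47 p [ 0.6392 -0.0611  0.1963] F [-0.62  0.61  0.28] w 0.0869 rotvec [0.002 0.    0.001] deg 0.1
(0.642, -0.062, 0.037) -> [0.1593 0.0031 0.0004] mm 159
```

Request:
drive_tool(offset=[[0.03,0.003,0],[0.06,0.003,0],[0.09,0.003,0],[0.12,0.003,0],[0.145,0.003,0],[0.159,0.003,0],[0.159,0.003,0],[0.159,0.003,0]], angular=[[0,0,0],[0,0,0],[0,0,0],[0,0,0],[0,0,0],[0,0,0],[0,0,0],[0,0,0]])

```text
time_s: 16.48
tool_pos: [0.6427, -0.0612, 0.0385]
tool_rot: [92.7, 90.0, -7.6]
force: [-0.1, -0.4, 0.2]
grip_width: 0.0871
```

Request:
drive_tool(offset=[[0,0,0],[0,0,0],[0,0,0],[0,0,0],[0,0,0],[0,0,0]], angular=[[0,0,0],[0,0,0],[0,0,0],[0,0,0],[0,0,0],[0,0,0]], fingers=1, squeeze=30)

```text
time_s: 17.23
tool_pos: [0.6427, -0.0614, 0.0387]
tool_rot: [77.3, 90.0, -22.9]
force: [-0.7, -1.1, 1.4]
grip_width: 0.0557
```

Request:
drive_tool(offset=[[-0.01,0,0],[-0.03,0,0],[-0.06,0,0],[-0.09,0,0],[-0.12,0,0],[-0.145,0,0],[-0.163,0,0],[-0.163,0,0],[-0.163,0,0]], angular=[[0,0,0],[0,0,0],[0,0,0],[0,0,0],[0,0,0],[0,0,0],[0,0,0],[0,0,0],[0,0,0]])

```text
time_s: 18.35
tool_pos: [0.642, -0.0614, 0.2007]
tool_rot: [-65.6, 89.9, -165.8]
force: [-0.3, 0.5, -2.2]
grip_width: 0.0554
```

Run:
```python
from h import *
go((.458,.294,.2))
```

```text
t 18.35 p [ 0.642  -0.0614  0.2007] F [-0.32  0.48 -2.19] w 0.0554 rotvec [0.002 0.    0.001] deg 0.1
(0.458, 0.294, 0.2) -> [ 0.0008 -0.2442 -0.317 ] mm 400
```

That reads 2.2 N, so it is light. I'll carry it to the second tray spot.

Request:
drive_tool(offset=[[0,-0.012,-0.016],[0,-0.036,-0.047],[0,-0.064,-0.083],[0,-0.094,-0.122],[0,-0.126,-0.163],[0,-0.158,-0.205],[0,-0.188,-0.244],[0,-0.214,-0.278],[0,-0.234,-0.304],[0,-0.244,-0.317]], angular=[[0,0,0],[0,0,0],[0,0,0],[0,0,0],[0,0,0],[0,0,0],[0,0,0],[0,0,0],[0,0,0],[0,0,0]])

```text
time_s: 19.6
tool_pos: [0.4553, 0.2965, 0.2001]
tool_rot: [-68.9, 89.9, -168.9]
force: [-0.2, -0.6, -2.1]
grip_width: 0.0557
```

Run:
```python
from h import *
go((.458,.294,.2),(.458,.294,.0445))
```

```text
t 19.6 p [0.4553 0.2965 0.2001] F [-0.23 -0.61 -2.06] w 0.0557 rotvec [0.007 0.001 0.002] deg 0.4
(0.458, 0.294, 0.2) -> [0.0001 0.003  0.002 ] mm 4
(0.458, 0.294, 0.0445) -> [0.1556 0.0034 0.0018] mm 156
```

Request:
drive_tool(offset=[[0.01,0.003,0.002],[0.04,0.003,0.002],[0.075,0.003,0.002],[0.11,0.003,0.002],[0.132,0.003,0.002],[0.146,0.003,0.002],[0.153,0.003,0.002],[0.156,0.003,0.002],[0.156,0.003,0.002],[0.156,0.003,0.002]], angular=[[0,0,0],[0,0,0],[0,0,0],[0,0,0],[0,0,0],[0,0,0],[0,0,0],[0,0,0],[0,0,0],[0,0,0]])

```text
time_s: 20.85
tool_pos: [0.4581, 0.2942, 0.0449]
tool_rot: [-81.5, 89.9, 178.5]
force: [-0.1, 0.5, -2.7]
grip_width: 0.0558
```

Request:
drive_tool(offset=[[0.001,0,0],[0.001,0,0],[0.001,0,0]], angular=[[0,0,0],[0,0,0],[0,0,0]])

```text
time_s: 21.22
tool_pos: [0.4581, 0.2942, 0.0439]
tool_rot: [-79.9, 89.9, -179.9]
force: [-0.3, -0.7, -2.7]
grip_width: 0.0556
```

Request:
drive_tool(offset=[[0,0,0],[0,0,0],[0,0,0],[0,0,0],[0,0,0]], angular=[[0,0,0],[0,0,0],[0,0,0],[0,0,0],[0,0,0]], fingers=-1)

```text
time_s: 21.85
tool_pos: [0.4581, 0.2942, 0.044]
tool_rot: [-82.9, 89.9, 177.1]
force: [-0.9, -0.5, 1.1]
grip_width: 0.0865
```

Request:
drive_tool(offset=[[-0.02,0,0],[-0.05,0,0],[-0.09,0,0],[-0.13,0,0],[-0.156,0,0],[-0.156,0,0]], angular=[[0,0,0],[0,0,0],[0,0,0],[0,0,0],[0,0,0],[0,0,0]])

```text
time_s: 22.6
tool_pos: [0.4595, 0.2955, 0.2035]
tool_rot: [127.3, 89.7, 27.4]
force: [-1.0, 0.5, -0.4]
grip_width: 0.0869
```

Run:
```python
from h import *
go((.4805,.0975,.2),(.4805,.0975,.037))
shot('scene','s5')
```

```text
t 22.6 p [0.4595 0.2955 0.2035] F [-0.97  0.46 -0.37] w 0.0869 rotvec [ 0.007 -0.003 -0.004] deg 0.5
(0.4805, 0.0975, 0.2) -> [0.0031 0.0549 0.1914] mm 199
(0.4805, 0.0975, 0.037) -> [0.1661 0.0543 0.1919] mm 260
```

View pics/s5.png

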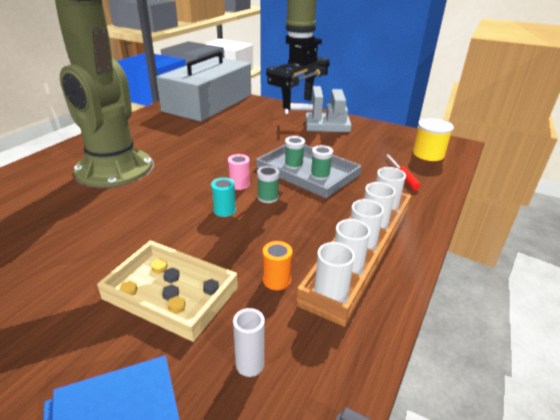

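Both light tins stand upright in the tray, at (294,152) and (321,163). Next I'll pick up the heavy one.

Request:
drive_tool(offset=[[0.003,0.013,0.045],[0.003,0.027,0.095],[0.003,0.042,0.145],[0.003,0.055,0.191],[0.003,0.055,0.191],[0.003,0.055,0.191]], angular=[[0.007,-0.003,-0.004],[0.007,-0.003,-0.004],[0.007,-0.003,-0.004],[0.007,-0.003,-0.004],[0.007,-0.003,-0.004],[0.007,-0.003,-0.004]])

```text
time_s: 23.4
tool_pos: [0.4791, 0.0976, 0.1977]
tool_rot: [-69.9, 89.8, -170.3]
force: [0.4, 1.1, 0.2]
grip_width: 0.0871
```

Run:
```python
from h import *
go((.4805,.0975,.037))
```

```text
t 23.4 p [0.4791 0.0976 0.1977] F [0.39 1.13 0.22] w 0.0871 rotvec [0.    0.001 0.004] deg 0.2
(0.4805, 0.0975, 0.037) -> [ 0.1606  0.002  -0.0003] mm 161
```

Request:
drive_tool(offset=[[0.03,0.002,0],[0.06,0.002,0],[0.09,0.002,0],[0.12,0.002,0],[0.145,0.002,0],[0.161,0.002,0],[0.161,0.002,0],[0.161,0.002,0]], angular=[[0,0,0],[0,0,0],[0,0,0],[0,0,0],[0,0,0],[0,0,0],[0,0,0],[0,0,0]])

```text
time_s: 24.4
tool_pos: [0.4811, 0.0978, 0.0375]
tool_rot: [-73.2, 89.8, -173.6]
force: [0.6, -0.1, 1.2]
grip_width: 0.0866
```

Request:
drive_tool(offset=[[0,0,0],[0,0,0],[0,0,0],[0,0,0],[0,0,0],[0,0,0]], angular=[[0,0,0],[0,0,0],[0,0,0],[0,0,0],[0,0,0],[0,0,0]], fingers=1, squeeze=40)

```text
time_s: 25.15
tool_pos: [0.4811, 0.0976, 0.0376]
tool_rot: [-66.4, 89.8, -166.7]
force: [-0.7, -0.9, 2.6]
grip_width: 0.0555
```

Request:
drive_tool(offset=[[-0.01,0,0],[-0.03,0,0],[-0.06,0,0],[-0.09,0,0],[-0.12,0,0],[-0.15,0,0],[-0.175,0,0],[-0.19,0,0],[-0.19,0,0],[-0.19,0,0]], angular=[[0,0,0],[0,0,0],[0,0,0],[0,0,0],[0,0,0],[0,0,0],[0,0,0],[0,0,0],[0,0,0],[0,0,0]])

```text
time_s: 26.4
tool_pos: [0.4808, 0.0975, 0.2262]
tool_rot: [-70.1, 89.7, -170.4]
force: [0.2, -0.3, -7.2]
grip_width: 0.0557
```

Request:
drive_tool(offset=[[0,0,0],[0,0,0],[0,0,0],[0,0,0]], angular=[[0,0,0],[0,0,0],[0,0,0],[0,0,0]])

```text
time_s: 26.9
tool_pos: [0.4808, 0.0976, 0.2262]
tool_rot: [-71.3, 89.7, -171.6]
force: [-0.0, -0.3, -6.6]
grip_width: 0.0552
```

Run:
```python
from h import *
go((.4805,.0975,.227))
shot('scene','s6');shot('top','t6')
print(telemetry.get_obs()['joint_velocities'].round(2))
a=cv2.imread('pics/s6.png');b=cv2.imread('pics/t6.png')
cv2.imwrite('pics/fin.png',np.hstack([cv2.resize(a[90:300,180:420],(400,350)),cv2.resize(b[100:345,80:360],(400,350))]))
```

```text
t 26.9 p [0.4808 0.0976 0.2262] F [-0.03 -0.33 -6.57] w 0.0552 rotvec [0.001 0.002 0.005] deg 0.3
(0.4805, 0.0975, 0.227) -> [-0.0008 -0.0003  0.0001] mm 1
[ 0.05 -0.04  0.03  0.06  0.12 -0.02  0.07]
```

View pics/fin.png

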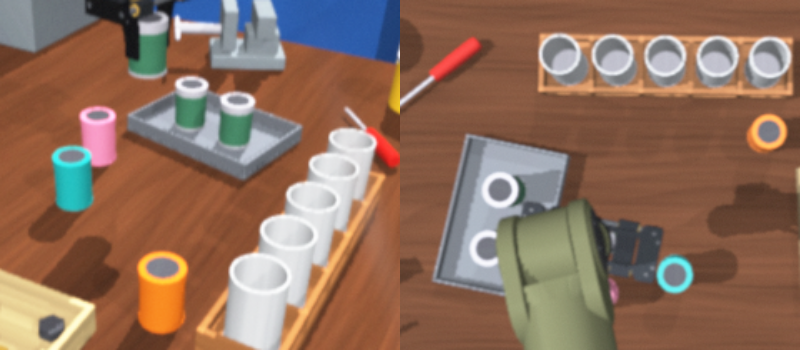

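The full tin hangs upright and steady with its underside about 0.19 m up. Both light tins stand upright inside the tray, and the cans are untouched.

```bash
python3 -c "
from cell import sign_off
print(sign_off())"
```

```text
the job is handed in; nothing more can be done
None
```

I lifted all three green tins and judged them by the wrist force. Two read about 1.5–2.7 N (light) and one read about 6.6 N (full). The two light ones now stand about 10 cm apart in the grey tray, let go. I handed the job in at about 27 s, holding the full tin up with a 40 N grip setting.

- **Held tin:** the last checks put its underside about 0.19 m above the bench. The tool was within 0.3° of vertical and the joints were practically still.
- **Rest of the scene:** the final pictures show both light tins upright well inside the tray. The five cans and the look-alikes look undisturbed. The last pictures I viewed did not show the pipe, but it looked unmoved in the one before, and the arm never went near it.
- **Small discrepancies:** the first placing drifted about 5 mm before I corrected it. Setting the full tin back after weighing gave a brief 5 N sideways force. No check failed.

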